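Seat the relays and shut the controller box

ROBOT

A 6-joint arm with a two-finger parallel gripper is mounted at the origin on the work surface. World frame = base frame: x ahead of the robot, y to its left, z up, the work surface at z = 0. Lengths are in m, angles in rad, forces in N, time in s.
With the tool pointing down it reaches from about 0.325 to 0.9 m from the base axis. Payload 3.5 kg.
Tool frame: the origin (TCP) lies on the centre line of the jaws, within the pads' length; the fingertips stand bot.finger_overhang ahead of it and the grasp point (between the pads) lies 5 mm behind it (bot.finger_overhang is the distance from the TCP to the fingertips, in m); z points along the fingers, y is the line along which they close (so a half turn about z gives the same grasp; the last joint's range is limited). The gripper opens to 85 mm and grips with 20 to 120 N. Pads are 22 mm wide; open, the fingers measure 114 mm over their backs; the gripper's body (76 mm by 85 mm) begins 54 mm behind the grasp point. The pads swing forward as they close: fully open they stand 13 mm farther back than shut.
Start: joints at [1.097, 0.276, -0.026, 1.268, 0, 1.467], TCP at [0.226, 0.583, 0.245] pointing down, gripper open.
Joint ranges: [-3.12, 3.12], [-0.85, 1.88], [-1.08, 1.24], [-1.95, 2.15], [-1.57, 1.53], [-3.14, 3.14]. Speed limits (rad/s): [2.57, 2.57, 3.14, 3.14, 3.14, 3.14].

INTERFACE

Orientations are given as a rotation vector (axis times angle).
In Python, from station import telemetry, cams, bot gives the robot as it stands. The module is installed in compiled form; this text tells all that it offers.
- The arm moves only by the tool arm_command, never from a script. Its argument "series" is a list of rows, each a list of 3 entries, a list of its own where there are three numbers: the shift along the tool's x, y, z as a fraction of full scale, then the turn about the tool's z as a fraction of full scale, then the closure, from 0 (fully open) to 1 (shut). A call has 1 to 8 rows; each row is the pose to reach, as a shift and turn from the pose commanded when the call began, along the tool's axes at that moment; what a row does not reach only later rows make up. Full scale, the value 1, is 30 cm for a shift and 1.5 rad for a turn. A row lasts 1/10 s, in which the tool goes at most 50 mm and 8.59 degrees, less where a joint would pass 70% of its speed; a pose out of reach is approached as far as the arm can. A call with a number of a shift or a turn outside -1 to 1 is refused whole. A call with a gripper value outside its range is refused whole. The fingers move at their own pace and stop on an object; "grip_force" is the grip in N (left out, the last holds). Time passes only in rows, so rows that repeat a pose let the fingers close. It gives the time, the measured TCP pose, the force, the opening and the grip force at its end, in the units of the state.
- telemetry.sense(): the state, without advancing time (a new reading comes with each control period).
- cams.read_camera(name): name is "scene" or "top" or "wrist"; returns a dict with "color" (420x560x3 uint8, blue, green, red), "range_z" (420x560 float32, m along the optical axis (not along the pixel's ray), 0 where there is no reading), "intrinsics" (3x3 intrinsics, pixels), "pose" (4x4, takes a point from camera to world coordinates). Camera axes: x right, y down, z forward; pixel columns grow to the right and rows downward; lengths in m; the calibration is good to about 2 mm. A picture is of the moment at which its call begins.
- bot.close_job(): hands the job in; it is judged then, once.
The state is a dict: "time_s": time; "q": joint angles; "joint_velocities": joint speeds; "joint_efforts": joint torques, N m; "tcp_pos": TCP position; "ee_rot": TCP orientation; "force": force on the tool from outside, world axes, zero at the start; "torque": the same for the moment, N m; "width": finger opening in m; "gripper_force": force on a finger pad.
Only numpy, scipy, OpenCV 4.12 (cv2) and the standard library are available. Lean on these libraries where they do the work, as an engineer would, in place of code of your own. Each camera call takes 0.05 s, during which the arm holds its last target. There are 200 camera calls.

TASK

In the open grey controller enclosure, push each of the three blue relay modules straight down until it is fully home in its socket, keeping off the glass fuses beside them. Then swing the lid over and press its edge down until it snaps onto its catch and stays shut, without disturbing the spool, screwdriver and jar standing around.

Things in the scene. Friction and masses are not known exactly. Their poses are not given: they have to be found in the camera images.
- enclosure: Grey open-topped enclosure fixed to the bench, 220 (its x) x 170 (its y) x 75 mm high, walls 4 mm. Origin: centre of its underside, on the bench; x away from the robot along the row of modules, y towards the lid's hinge, z up. Inside, a black socket strip along x at y = 0 (top at 30 mm) carries the modules. Catch: steel spring ball, middle of the -y wall's outside.
- relay_a (a joint): How far plug-in relay module A (nearest the robot in the row, at x = -60 mm in the enclosure's frame, y = 0) has been pushed in, m: 0 = 12 mm proud, 0.012 = fully home on its socket. It takes about 5 N to push, stays where it is left, and stops hard when home.
- relay_a_top (a point): Centre of the top face of module A: a blue block 34 x 34 mm, 24 mm high, with a white patch on top; while it is not home an orange shank shows below it. Fully home, this point is 54 mm above the enclosure's origin (z); up to 66 mm when proud. z is up, x and y as the enclosure's.
- relay_b (a joint): How far plug-in relay module B (middle of the row, at x = 0, y = 0) has been pushed in, m: 0 = 12 mm proud, 0.012 = fully home on its socket. It takes about 5 N to push, stays where it is left, and stops hard when home.
- relay_b_top (a point): Centre of the top face of module B: a blue block 34 x 34 mm, 24 mm high, with a white patch on top; while it is not home an orange shank shows below it. Fully home, this point is 54 mm above the enclosure's origin (z); up to 66 mm when proud. z is up, x and y as the enclosure's.
- relay_c (a joint): How far plug-in relay module C (farthest from the robot in the row, at x = +60 mm, y = 0) has been pushed in, m: 0 = 12 mm proud, 0.012 = fully home on its socket. It takes about 5 N to push, stays where it is left, and stops hard when home.
- relay_c_top (a point): Centre of the top face of module C: a blue block 34 x 34 mm, 24 mm high, with a white patch on top; while it is not home an orange shank shows below it. Fully home, this point is 54 mm above the enclosure's origin (z); up to 66 mm when proud. z is up, x and y as the enclosure's.
- lid (a joint): Angle of the enclosure's grey lid, rad: 0 = shut flat on the rim and held by the catch, 1.57 = upright, up to 2.1 = leaning back. Hinged along the enclosure's +y rim; stiff, it stays where it is left. The catch is met at about 0.06 rad and needs about 8 N more at the free edge to snap past; then it holds the lid down.
- lid_hinge (a point): Point on the lid's hinge line: middle of the enclosure's +y rim, 85 mm along the enclosure's y from its origin and 75.5 mm up. The hinge line is parallel to the enclosure's x. Its axes turn with the lid.
- lid_edge (a point): Middle of the lid's free edge, on its outer face, marked by an orange tab; 182 mm from the hinge line. Lid: 220 mm along the hinge, 6 mm thick (this point is 6 mm off the hinge plane, on the outer side); shut, it faces up, 81.5 mm above the bench. A 20 mm tongue with the catch tooth hangs from the tab.
- fuses: Two amber glass tube fuses, 10 mm thick, in a black holder 100 x 16 mm inside the enclosure, along its x at y = -50 mm, fixed. Origin under the holder, 6 mm above the bench; the glass reaches 32 mm above this origin. Fragile.
- solder_spool: Green solder spool standing on end, 54 mm across, 40 mm high, loose on the bench; origin under its centre. Bystander.
- screwdriver: Screwdriver 170 mm long lying on the bench along its own x, loose. Bystander.
- screw_jar: Small screw jar with a steel cap, 52 mm across, 60 mm high, loose on the bench; origin under its centre. Bystander.

How it is judged:
By the outcome, as a careful person would: the job done as asked, in the order asked, and still so for the second after the job is handed in, with the robot touching nothing.
It also fails if it takes over 56 s, if anything falls off the work surface, if the arm or the gripper's body presses on something with over 40 N, if the wrist force passes 120 N, or if a joint passes its speed limit or range.

## Working session

There is one attempt and no reset: what is moved stays moved. The work goes in short steps, Python scripts to look and compute and a tool call to move; the robot and the scene stay as the last step left them, time stands still between calls to the robot, and variables do not carry over. Pictures are saved under pics/ and viewed, at most 10 in all, crops included, and the job is handed in when it is done.

Besides the shell and the picture viewer there is one more tool, called after "Request:" in YAML: its name, and indented under it one key for each argument. arm_command: Moves the arm, as the interface text tells. Shift numbers are shares of 30 cm and turn numbers shares of 1.5 rad, none past 1 either way. Its arguments: {"type":"object","properties":{"series":{"type":"array"},"grip_force":{"type":"number"}},"required":["series"]}

```bash
mkdir -p pics
cat > h.py <<'E'
import numpy as np, cv2, pickle
from station import telemetry, cams, bot
def grab(n,tag):
    d=cams.read_camera(n); cv2.imwrite(f'pics/{tag}.png',d['color']); pickle.dump(d,open(f'pics/{tag}.pkl','wb')); return d
def load(tag): return pickle.load(open(f'pics/{tag}.pkl','rb'))
def p3(d,u,v):
    z=np.median([x for x in d['range_z'][v-1:v+2,u-1:u+2].ravel() if x>0] or [0]); K=d['intrinsics']
    return (d['pose']@np.array([(u-K[0,2])*z/K[0,0],(v-K[1,2])*z/K[1,1],z,1]))[:3]
E
python3 - <<'E'
from h import *
for n in('scene','top'): grab(n,n+'0')
s=telemetry.sense()
print(s['tcp_pos'],s['ee_rot'],s['width'],s['force'],s['time_s'],bot.finger_overhang)
E
```

```text
[0.22614209 0.58190027 0.2442459 ] [-0.57893397 -3.08719949  0.00311197] 0.08559984214414174 [-0.23493354 -1.18271816 -0.42016362] 0.1 0.014
```

View pics/scene0.png

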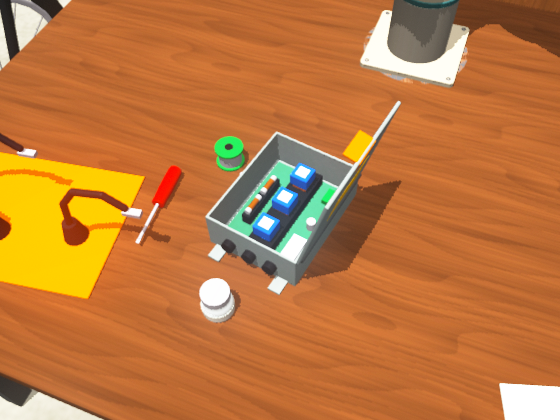

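View pics/top0.png

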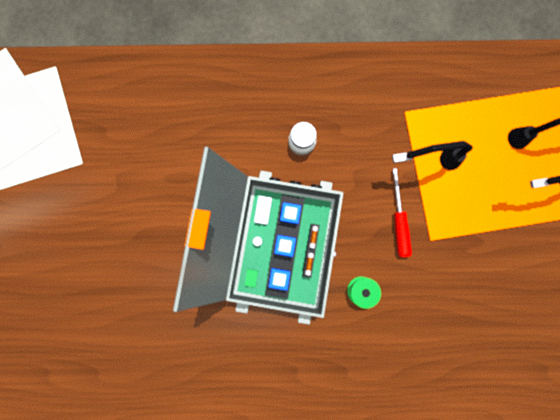

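The scene view shows the enclosure with its lid open and leaning back. In the top view the relays are at (291,213), (285,246) and (279,280). The fuses are at about (311,250), the lid tab at (199,229), the jar at (303,138), the spool at (365,293) and the screwdriver at about (402,215).

Run:
```python
from h import *
np.set_printoptions(precision=4,suppress=True)
t=load('top0'); s=load('scene0')
print('campos',t['pose'][:3,3],s['pose'][:3,3])
for n,u,v in [('r1',291,213),('r2',285,246),('r3',279,280),('tab',199,229),('tabL',203,212),('tabR',195,246),('jar',303,133),('spool',358,293),('fuse',315,236),('fuse2',308,266),('rim-hL',249,182),('rim-cL',339,189),('rim-hR',231,300),('rim-cR',325,314)]: print('top',n,p3(t,u,v))
for n,u,v in [('r',303,175),('r',286,199),('r',266,224),('jar',214,288),('spool',229,143)]: print('scene',n,p3(s,u,v))
# blue modules centroid
for nm,d in(('top',t),('scene',s)):
    c=d['color'].astype(int); m=((c[...,0]>110)&(c[...,0]-c[...,2]>60)).astype(np.uint8)
    m=cv2.morphologyEx(m,cv2.MORPH_CLOSE,np.ones((9,9),np.uint8)) if nm=='top' else m
    n,l,st,ce=cv2.connectedComponentsWithStats(m)
    for i in range(1,n):
        if st[i,4]>40: print(nm,st[i],ce[i],p3(d,*[int(round(x)) for x in ce[i]]))
# lid points plane in top view
print(s['color'].shape)
d=t;K=d['intrinsics'];v,u=np.mgrid[150:330,170:350];z=d['range_z'][150:330,170:350]
P=np.stack([(u-K[0,2])*z/K[0,0],(v-K[1,2])*z/K[1,1],z,np.ones_like(z)],-1)@d['pose'].T
print('max height',P[...,2].max(), P.reshape(-1,4)[P[...,2].argmax()])
rim=(P[...,2]>.068)&(P[...,2]<.082)&(u>225)
R=P[rim][:,:2].astype(np.float32); print('rim rect',rim.sum(),cv2.minAreaRect(R))
cv2.imwrite('pics/topcrop.png',cv2.resize(t['color'][120:330,170:400],None,fx=2.8,fy=2.8,interpolation=cv2.INTER_CUBIC))
```

```text
campos [ 0.5296 -0.099   0.7642] [1.0518 0.0933 0.8028]
top r1 [ 0.5947 -0.124   0.0564]
top r2 [ 0.5355 -0.1123  0.0601]
top r3 [ 0.476  -0.101   0.0628]
top tab [0.557  0.0027 0.2534]
top tabL [ 0.5791 -0.0024  0.2537]
top tabR [0.5351 0.0078 0.2529]
top jar [ 0.7416 -0.148   0.0582]
top spool [ 0.4495 -0.2439  0.0378]
top fuse [ 0.5535 -0.1683  0.0357]
top fuse2 [ 0.4988 -0.1544  0.0355]
top rim-hL [ 0.6492 -0.0496  0.0734]
top rim-cL [ 0.6462 -0.2207 -0.0014]
top rim-hR [ 0.4436 -0.0178  0.0734]
top rim-cR [ 0.4066 -0.1878 -0.0007]
scene r [ 0.4854 -0.0971  0.0646]
scene r [ 0.5424 -0.107   0.0623]
scene r [ 0.5987 -0.1208  0.0582]
scene jar [ 0.7353 -0.1508  0.0591]
scene spool [ 0.4429 -0.2592  0.0409]
top [ 239  196   90  107 4764] [284.234  250.4007] [ 0.5284 -0.1104  0.061 ]
top [351 279  28  28 424] [365.5    292.0259] [ 0.4512 -0.2584  0.0378]
scene [ 236  162   80   80 1749] [277.8965 199.5683] [ 0.5484 -0.1192  0.0613]
scene [277 183  59  69 815] [307.346  215.0479] [ 0.5244 -0.0746  0.007 ]
(420, 560, 3)
max height 0.7642389176133763 [ 0.5296 -0.099   0.7642  1.    ]
rim rect 1360 ((0.5356824398040771, -0.11277054250240326), (0.17634882032871246, 0.22044293582439423), 79.62532043457031)
```

View pics/topcrop.png

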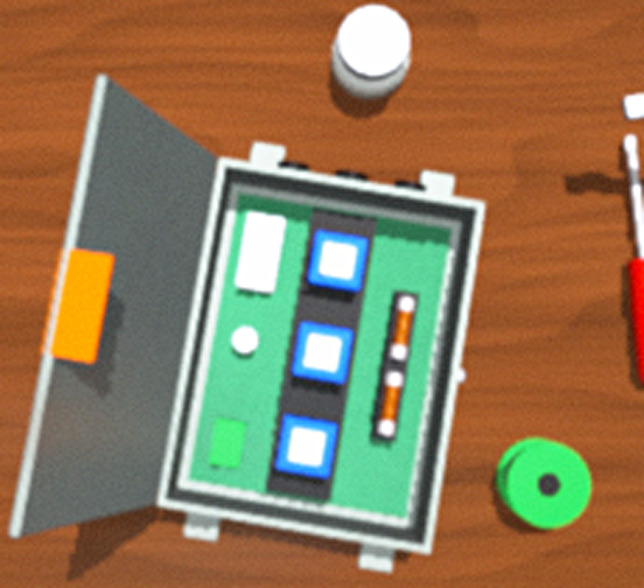

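The crop confirms it: C (the far relay) is at the top of the picture, A at the bottom, and the lid leans back about 10° past upright. The enclosure's yaw is about -10.6°. First I'll raise the tool, align it with the enclosure and shut the fingers.

Request:
arm_command:
  series:
    - [[0, 0, -0.16], -0.06, 1]
    - [[0, 0, -0.32], -0.123, 1]
    - [[0, 0, -0.34], -0.123, 1]
    - [[0, 0, -0.34], -0.123, 1]
    - [[0, 0, -0.34], -0.123, 1]
  grip_force: 40

```text
time_s: 0.6
tcp_pos: [0.2262, 0.582, 0.3459]
ee_rot: [-0.293, -3.127, 0.003]
force: [-0.2, -0.4, -0.3]
width: 0.0123
gripper_force: 0.0
```

```bash
cat >> h.py <<'E'
np.set_printoptions(precision=4,suppress=True)
from scipy.spatial.transform import Rotation as Ro
C=np.array([.5355,-.1125,0]); E=Ro.from_rotvec([0,0,-np.radians(10.6)]).as_matrix()
def st():
    s=telemetry.sense(); p=np.array(s['tcp_pos']); R=Ro.from_rotvec(s['ee_rot']).as_matrix()
    print('t',s['time_s'],'tcp',p,'encl',E.T@(p-C),'F',np.array(s['force']),'w',s['width']); return p,R
def go(e):  # shift (fraction) to enclosure-frame TCP target
    p,R=st(); print('shift',R.T@(C+E@np.array(e)-p)/.3, 'R in encl',(E.T@R).round(3).tolist())
E
python3 -c "
from h import *
go([-.06,0,.34])"
```

```text
t 0.6 tcp [0.2262 0.582  0.3459] encl [-0.4318  0.6258  0.3459] F [-0.2009 -0.3761 -0.2532] w 0.012291335714706055
shift [-1.2427 -2.0837  0.0231] R in encl [[-1.0, 0.002, -0.001], [0.002, 1.0, -0.002], [0.001, -0.002, -1.0]]
```

Request:
arm_command:
  series:
    - [[-0.09, -0.14, 0], 0, 1]
    - [[-0.18, -0.28, 0], 0, 1]
    - [[-0.26, -0.42, 0], 0, 1]
    - [[-0.34, -0.56, 0], 0, 1]
    - [[-0.42, -0.7, 0], 0, 1]
    - [[-0.5, -0.84, 0], 0, 1]
    - [[-0.58, -0.98, 0], 0, 1]
    - [[-0.6, -1, 0], 0, 1]

```text
time_s: 1.4
tcp_pos: [0.3474, 0.2501, 0.345]
ee_rot: [-0.301, -3.124, 0.006]
force: [0.4, 0.5, -0.7]
width: -0.0002
gripper_force: 0.0
```

Request:
arm_command:
  series:
    - [[-0.09, -0.14, 0], 0, 1]
    - [[-0.17, -0.28, 0], 0, 1]
    - [[-0.25, -0.42, 0], 0, 1]
    - [[-0.34, -0.56, 0], 0, 1]
    - [[-0.42, -0.7, 0], 0, 1]
    - [[-0.5, -0.84, 0], 0, 1]
    - [[-0.58, -0.98, 0], 0, 1]
    - [[-0.6, -1, 0], 0, 1]

```text
time_s: 2.2
tcp_pos: [0.4698, -0.0773, 0.3448]
ee_rot: [-0.3, -3.124, 0.001]
force: [-0.2, -0.0, -1.1]
width: -0.0001
gripper_force: 0.0
```

```bash
python3 -c "
from h import *
go([-.06,0,.1])"
```

```text
t 2.2 tcp [ 0.4698 -0.0773  0.3448] encl [-0.0711  0.0225  0.3448] F [-0.1913 -0.0471 -1.112 ] w -0.00014522122556876227
shift [-0.04   -0.0742  0.8159] R in encl [[-1.0, 0.007, -0.003], [0.007, 1.0, -0.001], [0.003, -0.001, -1.0]]
```

Request:
arm_command:
  series:
    - [[-0.037, -0.077, 0.1], 0, 1]
    - [[-0.037, -0.077, 0.26], 0, 1]
    - [[-0.037, -0.077, 0.42], 0, 1]
    - [[-0.037, -0.077, 0.58], 0, 1]
    - [[-0.037, -0.077, 0.72], 0, 1]
    - [[-0.037, -0.077, 0.8], 0, 1]
    - [[-0.037, -0.077, 0.8], 0, 1]
    - [[-0.037, -0.077, 0.8], 0, 1]

```text
time_s: 3.0
tcp_pos: [0.4749, -0.0974, 0.1066]
ee_rot: [-0.29, -3.126, -0.002]
force: [0.8, 0.6, -0.0]
width: 0.0001
gripper_force: 0.0
```

Run:
```python
from h import *
go([-.06,0,.068])
a=grab('wrist','w1')['color']; b=grab('scene','s1')['color'][110:310,170:420]
cv2.imwrite('pics/m1.png',np.hstack([cv2.resize(a,(400,300)),cv2.resize(b,(375,300))]))
```

```text
t 3.0 tcp [ 0.4749 -0.0974  0.1066] encl [-0.0623  0.0037  0.1066] F [ 0.7614  0.5976 -0.0481] w 8.334346415040654e-05
shift [-0.008  -0.0124  0.1286] R in encl [[-1.0, 0.0, -0.003], [0.0, 1.0, 0.001], [0.003, 0.001, -1.0]]
```

View pics/m1.png

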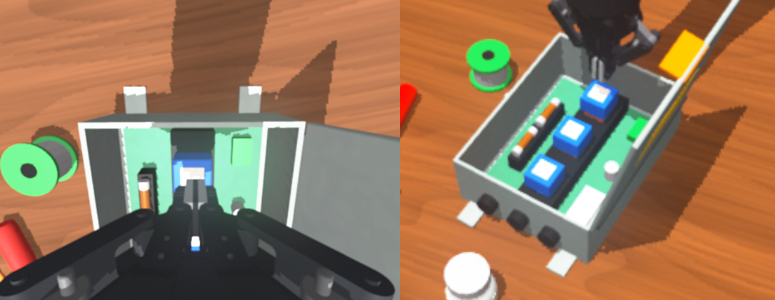

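In the wrist picture (left) the shut fingertips are over module A's patch at about (192,175). The scene crop (right) shows the gripper above A and clear of the fuses and lid. Next I'll lower it until it touches.

Request:
arm_command:
  series:
    - [[-0.006, -0.011, 0.04], 0, 1]
    - [[-0.006, -0.011, 0.09], 0, 1]
    - [[-0.006, -0.011, 0.1], 0, 1]
    - [[-0.006, -0.011, 0.11], 0, 1]
    - [[-0.006, -0.011, 0.118], 0, 1]
    - [[-0.006, -0.011, 0.124], 0, 1]
    - [[-0.006, -0.011, 0.124], 0, 1]

```text
time_s: 3.8
tcp_pos: [0.477, -0.1024, 0.0703]
ee_rot: [0.292, 3.128, -0.001]
force: [-1.2, 0.3, 3.3]
width: -0.0
gripper_force: 1.8
```

```bash
python3 -c "
from h import *
go([-.06,0,.068])"
```

```text
t 3.8 tcp [ 0.477  -0.1024  0.0703] encl [-0.0593 -0.0008  0.0703] F [-1.1521  0.2938  3.3366] w -1.2395147103820377e-05
shift [0.0022 0.0026 0.0078] R in encl [[-1.0, 0.001, 0.0], [0.001, 1.0, -0.001], [-0.0, -0.001, -1.0]]
```

Request:
arm_command:
  series:
    - [[0, 0, 0.003], 0, 1]
    - [[0, 0, 0.006], 0, 1]
    - [[0, 0, 0.009], 0, 1]
    - [[0, 0, 0.012], 0, 1]
    - [[0, 0, 0.012], 0, 1]

```text
time_s: 4.3
tcp_pos: [0.4771, -0.1024, 0.0679]
ee_rot: [0.292, 3.128, -0.001]
force: [-5.7, -0.4, 14.8]
width: -0.0002
gripper_force: 7.4
```

Request:
arm_command:
  series:
    - [[0, 0, 0.003], 0, 1]
    - [[0, 0, 0.006], 0, 1]
    - [[0, 0, 0.006], 0, 1]

```text
time_s: 4.6
tcp_pos: [0.4772, -0.1024, 0.0677]
ee_rot: [0.292, 3.128, -0.001]
force: [-11.0, 1.7, 27.5]
width: 0.0001
gripper_force: 13.7
```

A is home: the hard stop is at TCP z 0.0677. Now B.

Request:
arm_command:
  series:
    - [[0, 0, -0.14], 0, 1]
    - [[-0.06, 0, -0.14], 0, 1]
    - [[-0.16, 0, -0.14], 0, 1]
    - [[-0.2, 0, -0.14], 0, 1]
    - [[-0.2, 0, -0.14], 0, 1]
    - [[-0.2, 0, -0.1], 0, 1]
    - [[-0.2, 0, -0.05], 0, 1]
    - [[-0.2, 0, -0.05], 0, 1]

```text
time_s: 5.4
tcp_pos: [0.5317, -0.1119, 0.0763]
ee_rot: [-0.292, -3.121, -0.003]
force: [-1.3, 0.5, 0.2]
width: -0.0001
gripper_force: 0.0
```

```bash
python3 -c "
from h import *
go([0,0,.068])"
```

```text
t 5.4 tcp [ 0.5317 -0.1119  0.0763] encl [-0.0038 -0.0001  0.0763] F [-1.2649  0.4903  0.1798] w -7.567906637728844e-05
shift [-0.013   0.0002  0.0277] R in encl [[-1.0, 0.001, -0.008], [0.001, 1.0, 0.001], [0.008, 0.001, -1.0]]
```

Request:
arm_command:
  series:
    - [[-0.005, 0, 0.008], 0, 1]
    - [[-0.005, 0, 0.016], 0, 1]
    - [[-0.005, 0, 0.022], 0, 1]
    - [[-0.005, 0, 0.028], 0, 1]
    - [[-0.005, 0, 0.033], 0, 1]
    - [[-0.005, 0, 0.037], 0, 1]
    - [[-0.005, 0, 0.041], 0, 1]
    - [[-0.005, 0, 0.041], 0, 1]

```text
time_s: 6.2
tcp_pos: [0.5371, -0.1134, 0.068]
ee_rot: [-0.292, -3.128, -0.0]
force: [-4.6, 1.1, 9.7]
width: 0.0004
gripper_force: 4.4
```

```bash
python3 -c "
from h import *
go([0,0,.068])"
```

```text
t 6.2 tcp [ 0.5371 -0.1134  0.068 ] encl [ 0.0018 -0.0006  0.068 ] F [-4.55    1.0762  9.6592] w 0.00037730730030280775
shift [ 0.0059  0.0021 -0.0001] R in encl [[-1.0, 0.001, -0.0], [0.001, 1.0, -0.0], [0.0, -0.0, -1.0]]
```

Request:
arm_command:
  series:
    - [[0, 0, 0.004], 0, 1]
    - [[0, 0, 0.008], 0, 1]
    - [[0, 0, 0.009], 0, 1]
    - [[0, 0, 0.009], 0, 1]

```text
time_s: 6.6
tcp_pos: [0.5373, -0.1135, 0.0678]
ee_rot: [-0.292, -3.128, 0.0]
force: [-10.8, 4.0, 24.6]
width: -0.0
gripper_force: 12.4
```

B is home too. Now C.

Request:
arm_command:
  series:
    - [[0, 0, -0.14], 0, 1]
    - [[-0.06, 0, -0.14], 0, 1]
    - [[-0.16, 0, -0.14], 0, 1]
    - [[-0.195, 0, -0.14], 0, 1]
    - [[-0.195, 0, -0.14], 0, 1]
    - [[-0.195, 0, -0.1], 0, 1]
    - [[-0.195, 0, -0.05], 0, 1]
    - [[-0.195, 0, -0.05], 0, 1]

```text
time_s: 7.4
tcp_pos: [0.5909, -0.1231, 0.0758]
ee_rot: [-0.292, -3.12, -0.003]
force: [-0.5, 0.9, -1.1]
width: 0.0
gripper_force: 0.0
```

Request:
arm_command:
  series:
    - [[0, 0, 0.008], 0, 1]
    - [[0, 0, 0.016], 0, 1]
    - [[0, 0, 0.022], 0, 1]
    - [[0, 0, 0.028], 0, 1]
    - [[0, 0, 0.033], 0, 1]
    - [[0, 0, 0.037], 0, 1]
    - [[0, 0, 0.041], 0, 1]
    - [[0, 0, 0.041], 0, 1]

```text
time_s: 8.2
tcp_pos: [0.5951, -0.1245, 0.068]
ee_rot: [0.292, 3.127, -0.0]
force: [-1.3, 0.2, 6.2]
width: 0.0003
gripper_force: 3.0
```

```bash
python3 -c "
from h import *
go([.06,0,.068])"
```

```text
t 8.2 tcp [ 0.5951 -0.1245  0.068 ] encl [ 0.0608 -0.0008  0.068 ] F [-1.2941  0.2022  6.1719] w 0.00028650653459273863
shift [0.0027 0.0026 0.    ] R in encl [[-1.0, 0.001, 0.001], [0.001, 1.0, -0.0], [-0.001, -0.0, -1.0]]
```

Request:
arm_command:
  series:
    - [[0, 0, 0.004], 0, 1]
    - [[0, 0, 0.008], 0, 1]
    - [[0, 0, 0.012], 0, 1]
    - [[0, 0, 0.013], 0, 1]
    - [[0, 0, 0.013], 0, 1]

```text
time_s: 8.7
tcp_pos: [0.5953, -0.1245, 0.0678]
ee_rot: [0.292, 3.127, -0.001]
force: [-9.3, 2.1, 25.6]
width: 0.0002
gripper_force: 12.9
```

All three relays are home. Now I'll rise and verify with the cameras before working on the lid.

Request:
arm_command:
  series:
    - [[0, 0, -0.16], 0, 1]
    - [[0, 0, -0.32], 0, 1]
    - [[0, 0, -0.48], 0, 1]
    - [[0, 0, -0.64], 0, 1]
    - [[0, 0, -0.8], 0, 1]
    - [[0, 0, -0.96], 0, 1]
    - [[0, 0, -0.98], 0, 1]
    - [[0, 0, -0.98], 0, 1]

```text
time_s: 9.5
tcp_pos: [0.5962, -0.1247, 0.3596]
ee_rot: [0.292, 3.123, -0.002]
force: [-0.1, 0.1, -0.7]
width: -0.0002
gripper_force: 0.0
```

Request:
arm_command:
  series:
    - [[0.06, 0.14, 0], 0, 1]
    - [[0.12, 0.28, 0], 0, 1]
    - [[0.18, 0.42, 0], 0, 1]
    - [[0.2, 0.56, 0], 0, 1]
    - [[0.2, 0.6, 0], 0, 1]
    - [[0.2, 0.6, 0], 0, 1]
    - [[0.2, 0.6, 0], 0, 1]

```text
time_s: 10.2
tcp_pos: [0.5688, 0.063, 0.3557]
ee_rot: [-0.292, -3.125, 0.002]
force: [0.1, 0.3, -0.3]
width: -0.0001
gripper_force: 0.0
```

Run:
```python
from h import *
go([0,.18,.224])
s=grab('scene','s2');t=grab('top','t2')
def cloud(d):
    K=d['intrinsics'];v,u=np.mgrid[0:420,0:560];z=d['range_z']
    P=np.stack([(u-K[0,2])*z/K[0,0],(v-K[1,2])*z/K[1,1],z,np.ones_like(z)],-1)@d['pose'].T
    return (P[...,:3]-C)@E
P=cloud(s);T=cloud(t)
for nm,Q in(('scene',P),('top',T)):
    for x in(-.06,0,.06):
        m=(abs(Q[...,0]-x)<.012)&(abs(Q[...,1])<.012)&(Q[...,2]<.1); print(nm,x,np.median(Q[...,2][m]) if m.any() else None,m.sum())
# lid edge: points with z .15-.3, |x|<.11, y .08-.14
m=(abs(P[...,0])<.11)&(P[...,2]>.10)&(P[...,1]>.06)&(P[...,1]<.135)&(P[...,2]<.262)
Q=P[m]; 
for z in np.arange(.1,.26,.02):
    k=abs(Q[:,2]-z)<.006
    if k.any(): print('lid z',z,'y pct',np.percentile(Q[k,1],[2,50,98]),k.sum())
cv2.imwrite('pics/m2.png',np.hstack([cv2.resize(t['color'][100:340,150:430],(400,343)),cv2.resize(s['color'][50:310,150:453],(400,343))]))
```

```text
t 10.2 tcp [0.5688 0.063  0.3557] encl [0.0005 0.1787 0.3557] F [ 0.1146  0.2821 -0.2857] w -5.482435820954044e-05
shift [0.0004 0.0051 0.439 ] R in encl [[-1.0, 0.001, -0.003], [0.001, 1.0, -0.001], [0.003, -0.001, -1.0]]
scene -0.06 0.05423531264468917 148
scene 0 0.054025492733725256 156
scene 0.06 0.05428289838767353 169
top -0.06 0.05238952150388965 182
top 0 0.052571499658699394 178
top 0.06 0.052562557810942045 174
lid z 0.1 y pct [0.0971 0.0984 0.0994] 23
lid z 0.12000000000000001 y pct [0.0977 0.102  0.104 ] 38
lid z 0.14 y pct [0.1019 0.1073 0.109 ] 58
lid z 0.16000000000000003 y pct [0.1061 0.1119 0.1135] 63
lid z 0.18000000000000002 y pct [0.1117 0.1167 0.1182] 74
lid z 0.2 y pct [0.1168 0.1209 0.1226] 68
lid z 0.22000000000000003 y pct [0.1204 0.1252 0.1271] 67
lid z 0.24000000000000002 y pct [0.1251 0.1304 0.132 ] 88
```

View pics/m2.png

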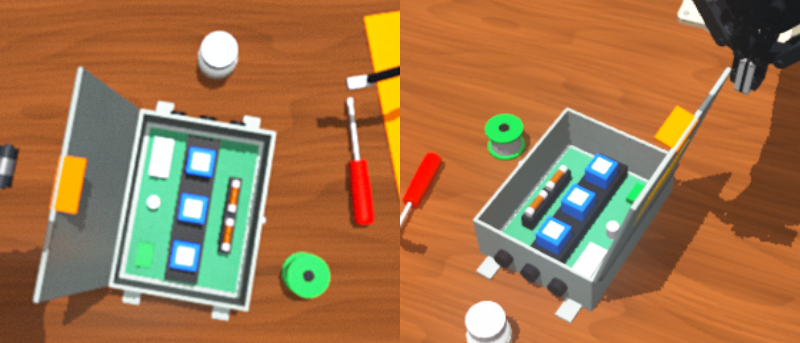

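The top view (left) and scene view (right) show all three relays level. Their measured tops are at 52.5–54 mm, which is home, and the fuses and bystanders haven't moved. The fingers are behind the lid, so I'll lower them there and push it.

Request:
arm_command:
  series:
    - [[0, 0, 0.13], 0, 1]
    - [[0, 0, 0.26], 0, 1]
    - [[0, 0, 0.39], 0, 1]
    - [[0, 0, 0.39], 0, 1]
    - [[0, 0, 0.39], 0, 1]
    - [[0, -0.05, 0.39], 0, 1]
    - [[0, -0.1, 0.39], 0, 1]
    - [[0, -0.1, 0.39], 0, 1]

```text
time_s: 11.1
tcp_pos: [0.5647, 0.0319, 0.2428]
ee_rot: [0.296, 3.124, -0.001]
force: [-0.5, -0.4, -0.1]
width: 0.0003
gripper_force: 0.0
```

Request:
arm_command:
  series:
    - [[0, -0.04, 0], 0, 1]
    - [[0, -0.08, 0], 0, 1]
    - [[0, -0.12, 0], 0, 1]
    - [[0, -0.16, 0], 0, 1]
    - [[0, -0.16, 0], 0, 1]

```text
time_s: 11.6
tcp_pos: [0.5542, -0.0148, 0.2403]
ee_rot: [-0.295, -3.127, 0.002]
force: [0.1, 0.1, -0.3]
width: -0.0
gripper_force: 0.0
```

Run:
```python
from h import *
go([0,.064,.236])
s=grab('scene','s3');t=grab('top','t3')
cv2.imwrite('pics/m3.png',np.hstack([cv2.resize(t['color'][100:340,150:430],(400,343)),cv2.resize(s['color'][50:310,150:453],(400,343))]))
```

```text
t 11.6 tcp [ 0.5542 -0.0148  0.2403] encl [0.0004 0.0995 0.2403] F [ 0.0588  0.1263 -0.2605] w -4.623783982045495e-05
shift [ 0.0011 -0.1184  0.0145] R in encl [[-1.0, 0.003, -0.001], [0.003, 1.0, -0.001], [0.001, -0.001, -1.0]]
```

View pics/m3.png

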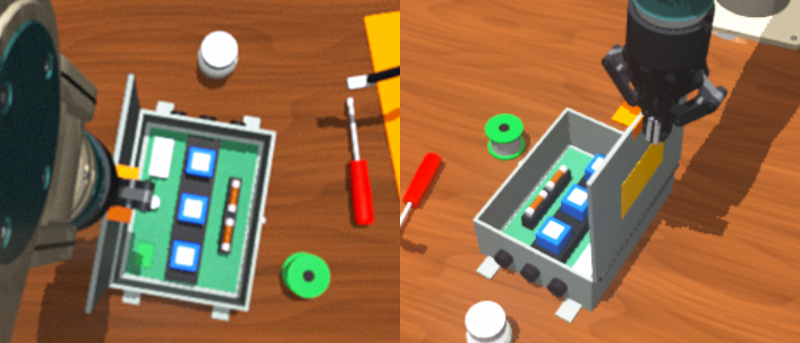

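The lid (right view, about (620,190)) is pushed to about upright, with the fingers behind its tab. I'll carry on along the arc.

Request:
arm_command:
  series:
    - [[0, -0.06, 0.004], 0, 1]
    - [[0, -0.118, 0.013], 0, 1]
    - [[0, -0.18, 0.03], 0, 1]
    - [[0, -0.245, 0.053], 0, 1]
    - [[0, -0.303, 0.085], 0, 1]
    - [[0, -0.358, 0.123], 0, 1]
    - [[0, -0.358, 0.123], 0, 1]

```text
time_s: 12.4
tcp_pos: [0.5334, -0.1191, 0.2017]
ee_rot: [-0.295, -3.124, -0.0]
force: [0.0, 0.6, 0.3]
width: -0.0001
gripper_force: 0.0
```

Run:
```python
from h import *
go([0,-.039,.175])
s=grab('scene','s4')
cv2.imwrite('pics/m4.png',cv2.resize(s['color'][50:310,150:453],(606,520)))
```

```text
t 12.4 tcp [ 0.5334 -0.1191  0.2017] encl [-0.0009 -0.0069  0.2017] F [0.0045 0.6408 0.3297] w -6.746768541728613e-05
shift [-0.0036 -0.1069  0.089 ] R in encl [[-1.0, 0.003, -0.004], [0.003, 1.0, -0.0], [0.004, -0.0, -1.0]]
```

View pics/m4.png

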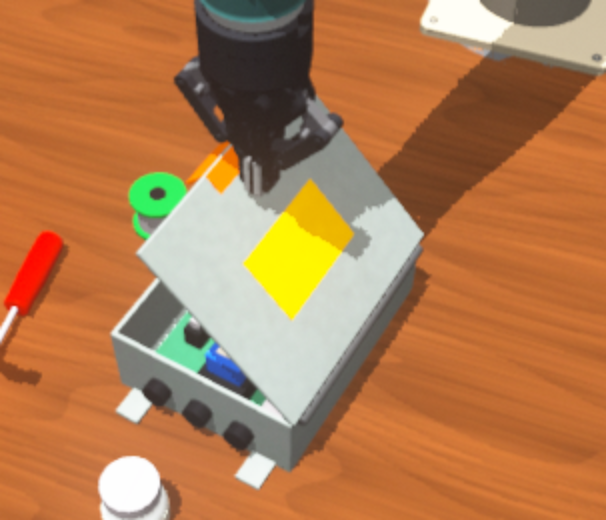

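The lid is at about 45°, with the fingertips on its outer face near the tab at (255,180). I'll keep lowering it.

Request:
arm_command:
  series:
    - [[-0.003, -0.054, 0.045], 0, 1]
    - [[-0.003, -0.107, 0.09], 0, 1]
    - [[-0.003, -0.137, 0.13], 0, 1]
    - [[-0.003, -0.163, 0.168], 0, 1]
    - [[-0.003, -0.185, 0.205], 0, 1]
    - [[-0.003, -0.203, 0.237], 0, 1]
    - [[-0.003, -0.23, 0.29], 0, 1]
    - [[-0.003, -0.23, 0.29], 0, 1]

```text
time_s: 13.25
tcp_pos: [0.5211, -0.1865, 0.1142]
ee_rot: [-0.293, -3.124, -0.002]
force: [-0.7, 0.3, 0.5]
width: 0.0001
gripper_force: 0.0
```

Run:
```python
from h import *
go([0,-.08,.0955])
```

```text
t 13.25 tcp [ 0.5211 -0.1865  0.1142] encl [-0.0005 -0.0754  0.1142] F [-0.6666  0.3482  0.4999] w 7.764493802458614e-05
shift [-0.0021 -0.0154  0.0623] R in encl [[-1.0, 0.002, -0.004], [0.002, 1.0, 0.001], [0.004, 0.001, -1.0]]
```

Next, the pressing: slow steps to the catch and through it.

Request:
arm_command:
  series:
    - [[0, -0.012, 0.015], 0, 1]
    - [[0, -0.012, 0.03], 0, 1]
    - [[0, -0.012, 0.04], 0, 1]
    - [[0, -0.012, 0.05], 0, 1]
    - [[0, -0.012, 0.058], 0, 1]
    - [[0, -0.012, 0.066], 0, 1]
    - [[0, -0.012, 0.066], 0, 1]

```text
time_s: 13.95
tcp_pos: [0.5223, -0.1896, 0.0966]
ee_rot: [0.292, 3.128, 0.001]
force: [0.1, 0.1, -0.1]
width: -0.0001
gripper_force: 0.0
```

Request:
arm_command:
  series:
    - [[0, 0, 0.004], 0, 1]
    - [[0, 0, 0.008], 0, 1]
    - [[0, 0, 0.012], 0, 1]
    - [[0, 0, 0.015], 0, 1]
    - [[0, 0, 0.015], 0, 1]

```text
time_s: 14.45
tcp_pos: [0.5225, -0.1898, 0.0952]
ee_rot: [0.292, 3.128, 0.0]
force: [-6.3, 2.6, 18.9]
width: 0.0002
gripper_force: 9.5
```

Hard stop at tip height 81 mm, so the lid is flat. I'll rise clear and check.

Request:
arm_command:
  series:
    - [[0, 0, -0.1], 0, 1]
    - [[0, 0, -0.26], 0, 1]
    - [[0, 0, -0.42], 0, 1]
    - [[0.15, 0, -0.5], 0, 1]
    - [[0.3, 0, -0.6], 0, 1]
    - [[0.4, 0.1, -0.6], 0, 1]
    - [[0.4, 0.2, -0.6], 0, 1]
    - [[0.4, 0.2, -0.6], 0, 1]

```text
time_s: 15.25
tcp_pos: [0.4147, -0.1064, 0.2726]
ee_rot: [0.287, 3.127, 0.002]
force: [0.5, -0.4, 0.4]
width: 0.0001
gripper_force: 0.0
```

Run:
```python
from h import *
st()
ims=[]
for n in('top','scene'):
    d=grab(n,n+'9'); K=d['intrinsics'];v,u=np.mgrid[0:420,0:560];z=d['range_z']
    P=(np.stack([(u-K[0,2])*z/K[0,0],(v-K[1,2])*z/K[1,1],z,np.ones_like(z)],-1)@d['pose'].T)[...,:3]
    Q=(P-C)@E
    for y in(.07,.03,-.01,-.05,-.085):
        m=(abs(Q[...,0]-.05)<.05)&(abs(Q[...,1]-y)<.008)&(Q[...,2]<.15); print(n,y,np.median(Q[...,2][m]),m.sum())
    c=d['color']; ims.append(cv2.resize(c[100:340,150:430] if n=='top' else c[50:310,150:453],(400,343)))
cv2.imwrite('pics/m9.png',np.hstack(ims))
```

```text
t 15.25 tcp [ 0.4147 -0.1064  0.2726] encl [-0.1199 -0.0162  0.2726] F [ 0.4707 -0.4298  0.351 ] w 8.12524693036922e-05
top 0.07 0.07979580069953873 520
top 0.03 0.0799132947076645 522
top -0.01 0.07997095193464299 526
top -0.05 0.07973534258176873 527
top -0.085 0.07989625361868724 526
scene 0.07 0.08125089283439624 535
scene 0.03 0.08150822674342534 514
scene -0.01 0.08156986402995664 490
scene -0.05 0.08126266715303121 469
scene -0.085 0.08164259810156371 453
```

View pics/m9.png

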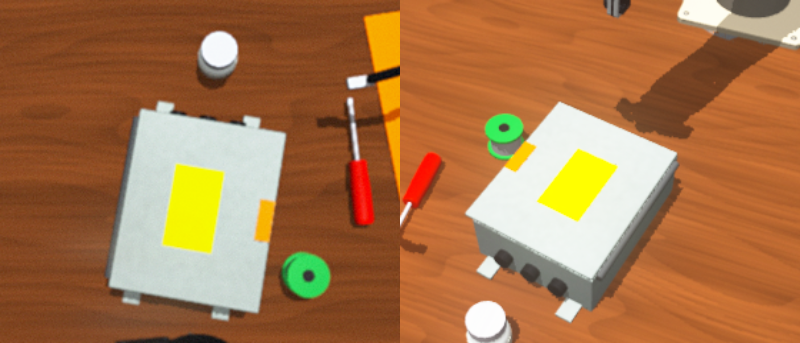

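Both views show the lid flat across its width (81.5 mm, which is shut), and the jar, screwdriver and spool are where they were. Handing in.

```bash
python3 -c "
from station import bot
print(bot.close_job())"
```

```text
the job is handed in; nothing more can be done
None
```

All three relays are pushed home and the lid is shut and measures flat on the rim (81.5 mm) with the arm clear; the fuses weren't touched, the spool, screwdriver and jar didn't move, and I handed the job in after about 15 s of robot time.

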